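# Fill the jam crate with cherry jars

## Robot

A 6-joint arm with a two-finger parallel gripper is mounted at the origin on the work surface. World frame = base frame: x ahead of the robot, y to its left, z up, the work surface at z = 0. Lengths are in mm, angles in degrees, forces in N, time in s.
With the tool pointing down it reaches from about 300 to 850 mm from the base axis. Payload 4.2 kg.
Tool frame: the origin (TCP) lies midway between the tips of the shut fingers; the grasp point (between the pads) lies 19 mm behind it; z points along the fingers, y is the line along which they close (so a half turn about z gives the same grasp; the last joint's range is limited). The gripper opens to 91 mm and grips with 3 to 60 N. Pads are 32 mm wide; open, the fingers measure 118 mm over their backs; the gripper's body (76 mm by 178 mm) begins 60 mm behind the grasp point.
Start: joints at [68.87, 18.312, 89.639, -0, 72.044, -1.146], TCP at [196.521, 540.391, 213.976] pointing down, gripper open.
Joint ranges: [-177.97, 177.97], [-48.28, 115.42], [12.27, 149.76], [-77.06, 257.06], [2.81, 150.46], [-146.56, 146.56]. Speed limits (degrees/s): [147.25, 147.25, 180, 180, 180, 180].

## Interface

Orientations are given as [roll, pitch, yaw] about the fixed x, y, z axes, in that order (R = Rz(yaw) Ry(pitch) Rx(roll)).
In Python, from workcell import env, grab_frame, camera_model, job_done gives the robot as it stands (env), with the cameras as plain functions and the job as plain functions.
- The arm moves only by the tool step_hand, called as name(argument=value, ...) on one line, values as JSON. Schema: {"type":"object","properties":{"offsets":{"type":"object","properties":{"increments":{"type":"array","items":{"type":"array","items":{"type":"number"},"minItems":6,"maxItems":6},"minItems":1,"maxItems":8}},"additionalProperties":false,"required":["increments"]},"jaw":{"type":"number"},"force":{"type":"number"},"only":{"type":"string"},"quiet":{"type":"boolean"},"lines":{"type":"string"}},"required":["offsets"],"additionalProperties":false}. offsets is an object whose key "increments" holds a list of rows, 1 to 8 of them, each of 6 numbers: dx, dy, dz in shares of the most that a row can go, 1 being 50 mm, then a rotation vector rx, ry, rz in parts of the range, where 1.0 means 120 degrees; each row shifts and turns the commanded pose from where the row before left it, along the tool's axes as they then stand; what a row does not reach is not made up. A row lasts 1/10 s, in which the tool goes at most 50 mm and 8.59 degrees, less where a joint would pass 70% of its speed; a pose out of reach is approached as far as the arm can. jaw is the finger opening in mm, set as the call begins (left out keeps the last). The fingers move at their own pace and stop on an object; force is the grip in N (left out, the last holds). Time passes only in rows, so rows that do not move let the fingers close. The tool returns the time, the measured TCP pose, the force, the opening and the grip force at its end. only (a regular expression) keeps the lines of the reply that match it, lines (a string "A,B") keeps lines A to B, and quiet returns only ok. Shift and turn numbers lie between -1 and 1, and a call with a number outside is refused. Input that does not fit is refused with a message, and nothing moves.
- env.state(): the state, without advancing time (a new reading comes with each control period).
- grab_frame(name): name is "scene" or "top" or "wrist"; returns the picture (400x640x3 uint8, blue, green, red); there is no depth.
- camera_model(name): a dict with "fx", "fy", "cx", "cy" (pixels), "T" (4x4, takes a point from camera to world coordinates). Camera axes: x right, y up, looking along -z (the intrinsics and any distortion apply to the point x, -y, -z); pixel columns grow to the right and rows downward; lengths in mm; the calibration is good to about 2 mm. A picture is of the moment at which its call begins: read the wrist's pose just before it. camera_model takes no time and is no camera call; for the wrist camera it gives the pose at the moment of the call.
- job_done(): hands the job in; it is judged then, once.
The state is a dict: "time_s": time; "qpos": joint angles; "qvel": joint speeds; "effort": joint torques, N m; "ee_pos": TCP position; "ee_rot": TCP orientation; "force": force on the tool from outside, world axes, zero at the start; "torque": the same for the moment, N m; "gripper_width": finger opening in mm; "gripper_force": force on a finger pad.
Only numpy, scipy, OpenCV 4.12 (cv2) and the standard library are available. Lean on these libraries where they do the work, as an engineer would, in place of code of your own. Each camera call takes 0.05 s, during which the arm holds its last target. There are 200 camera calls.

## Task

Finish packing the wooden crate: put the three loose jars of cherries into its three empty cells, one jar per cell, so that all four cells hold an upright cherry jar standing on the cell floor. Set each jar down gently inside its cell rather than dropping it, don't tip the jars over, and leave the brown sugar jar, the bowl of cherries and the pastry wheel where they are.

Things in the scene. Friction and masses are not known exactly. Their poses are not given: they have to be found in the camera images.
- crate: square open wooden crate fixed to the table, 192 x 192 mm outside (198 mm over the thin slats on its sides), 70 mm high, with one cross of dividers making four square cells, each 84 x 84 mm inside. Outer walls and dividers are 8 mm thick and 70 mm high, the floor is 8 mm thick. It may stand at any yaw. Origin: centre of the underside; x and y along the dividers, z up.
- cell0 (a point): centre of the floor of crate cell 0, 8 mm above the table, at (46, 46) mm from the crate's centre in its own x, y. This cell already holds jar_packed at the start (up to 10 mm off its centre).
- cell1 (a point): centre of the floor of crate cell 1, 8 mm above the table, at (-46, 46) mm from the crate's centre in its own x, y. Empty at the start.
- cell2 (a point): centre of the floor of crate cell 2, 8 mm above the table, at (-46, -46) mm from the crate's centre in its own x, y. Empty at the start.
- cell3 (a point): centre of the floor of crate cell 3, 8 mm above the table, at (46, -46) mm from the crate's centre in its own x, y. Empty at the start.
- jar_a: cherry jar, loose on the table: an upright closed glass jar of dark red cherries with a blank white paper label and a brass-coloured lid: body 58 mm diameter up to 103 mm, lid 56 mm diameter, 125 mm tall over all, about 0.4 kg (0.3 to 0.5). Origin: centre of the underside, z up; round, so its yaw means nothing.
- jar_b: cherry jar, loose on the table: an upright closed glass jar of dark red cherries with a blank white paper label and a brass-coloured lid: body 58 mm diameter up to 103 mm, lid 56 mm diameter, 125 mm tall over all, about 0.4 kg (0.3 to 0.5). Origin: centre of the underside, z up; round, so its yaw means nothing.
- jar_c: cherry jar, loose on the table: an upright closed glass jar of dark red cherries with a blank white paper label and a brass-coloured lid: body 58 mm diameter up to 103 mm, lid 56 mm diameter, 125 mm tall over all, about 0.4 kg (0.3 to 0.5). Origin: centre of the underside, z up; round, so its yaw means nothing.
- jar_packed: cherry jar that already stands in cell 0 of the crate: an upright closed glass jar of dark red cherries with a blank white paper label and a brass-coloured lid: body 58 mm diameter up to 103 mm, lid 56 mm diameter, 125 mm tall over all, about 0.4 kg (0.3 to 0.5). Origin: centre of the underside, z up; round, so its yaw means nothing.
- sugar_jar: upright jar of light brown sugar with a white lid, same shape and size as the cherry jars, standing among them; to be left alone. Origin: centre of the underside.
- cherry_bowl: white bowl of loose-looking cherries (fixed in the bowl), 130 mm diameter, about 65 mm high, beyond the work; to be left alone. Origin: centre of the underside.
- pastry_wheel: pastry cutter wheel lying flat, 173 mm long, wooden handle 26 mm thick; to be left alone. Origin: on the table under the handle's forward part; x towards the wheel.

How it is judged:
By the outcome, as a careful person would: the job done as asked, in the order asked, and still so for the second after the job is handed in, with the robot touching nothing.
It also fails if it takes over 69 s, if anything falls off the work surface, if the arm or the gripper's body presses on something with over 40 N, if the wrist force passes 120 N, or if a joint passes its speed limit or range.

## Working session

There is one attempt and no reset: what is moved stays moved. The work goes in short steps, Python scripts to look and compute and a tool call to move; the robot and the scene stay as the last step left them, time stands still between calls to the robot, and variables do not carry over. Pictures are saved under pics/ and viewed, at most 10 in all, crops included, and the job is handed in when it is done.

```bash
ls; mkdir -p pics; python3 - <<'E'
from workcell import env, grab_frame, camera_model, job_done
import cv2,numpy as np
for n in ["top","scene"]:
    cv2.imwrite(f"pics/{n}0.png",grab_frame(n))
    m=camera_model(n);print(n,{k:(np.round(v,3).tolist() if k=="T" else v) for k,v in m.items()})
s=env.state();print(s)
E
```

```text
pics
workcell.py
top {'fx': 384.46889955444027, 'fy': 384.46889955444027, 'cx': 321.35459216224814, 'cy': 193.70249001052156, 'T': [[0.019, 0.99, -0.14, 483.671], [-1.0, 0.018, -0.005, 85.457], [-0.002, 0.14, 0.99, 1107.217], [0.0, 0.0, 0.0, 1.0]]}
scene {'fx': 513.0339669803977, 'fy': 513.0339669803977, 'cx': 320.5655690967811, 'cy': 192.84505489251183, 'T': [[0.777, -0.538, 0.326, 1095.415], [0.629, 0.671, -0.392, -516.846], [-0.008, 0.51, 0.86, 1348.944], [0.0, 0.0, 0.0, 1.0]]}
{'time_s': 0.1, 'qpos': array([ 6.88686853e+01,  1.83483716e+01,  8.96995319e+01,  3.80725350e-04,
        7.20449935e+01, -1.14677290e+00]), 'qvel': array([-0.03162974, -0.06832345, -0.12739481, -0.06710178, -0.10565652,
       -0.06420756]), 'effort': array([ 6.66743290e-04, -4.13329554e+01, -2.32511652e+01,  7.29187927e-02,
        4.22029174e-02, -5.40819758e-05]), 'ee_pos': array([196.35579681, 539.94646785, 213.19963475]), 'ee_rot': array([-1.79907129e+02, -2.22112487e-03,  1.60015339e+02]), 'force': array([ 0.27306722, -0.0148558 , -0.24054119]), 'torque': array([-0.04748722, -0.0023522 ,  0.00356644]), 'gripper_force': 0.0, 'gripper_width': 91.39352214934647}
```

View pics/top0.png

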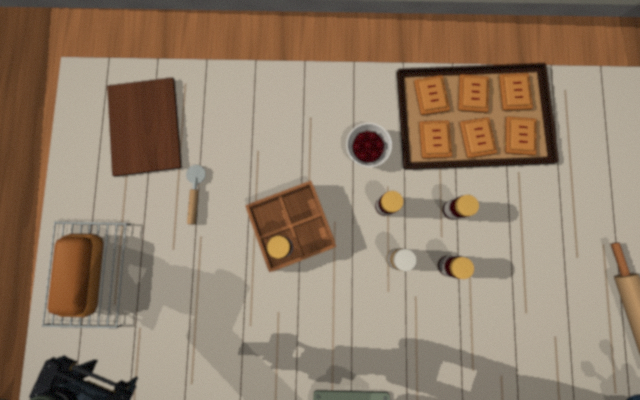

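View pics/scene0.png

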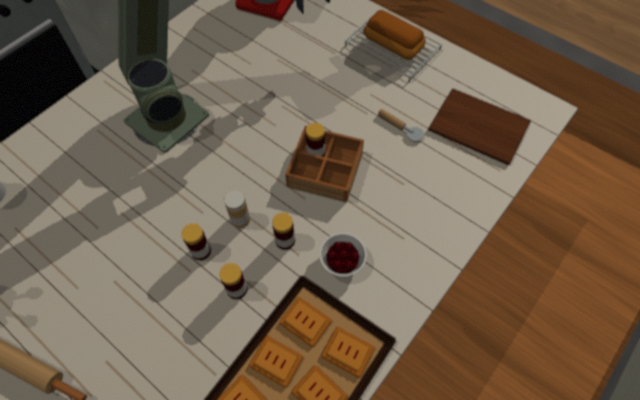

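The top view shows cherry lids near (391,203), (466,206) and (461,267), the sugar jar at (404,260), and the crate centred near (290,226) with the packed jar at (278,247). The bowl is at (370,146). I'll enlarge this.

```bash
python3 - <<'E'
import cv2
a=cv2.imread("pics/top0.png")[170:290,236:496]
cv2.imwrite("pics/top_c.png",cv2.resize(a,None,fx=3,fy=3,interpolation=cv2.INTER_CUBIC))
a=cv2.imread("pics/scene0.png")[110:310,170:370]
cv2.imwrite("pics/sc_c.png",cv2.resize(a,None,fx=3,fy=3,interpolation=cv2.INTER_CUBIC))
E
```

```text
(no output)
```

View pics/top_c.png

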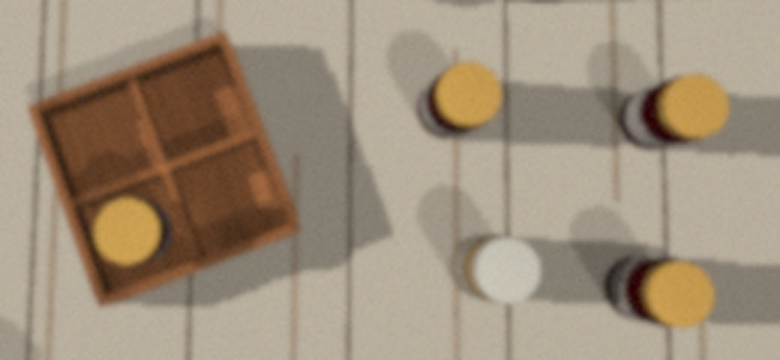

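View pics/sc_c.png

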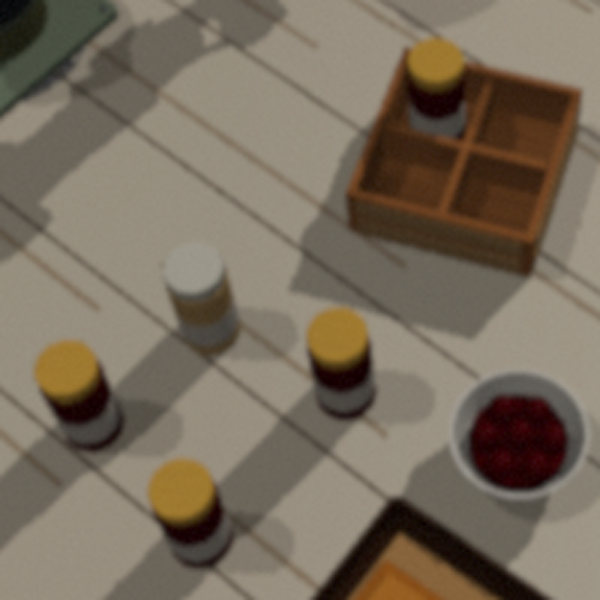

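```bash
cat > h.py <<'E'
from workcell import env, grab_frame, camera_model, job_done
import numpy as np
def proj(n,u,v,z,m=None):
    m=m or camera_model(n); T=np.array(m["T"])
    d=T[:3,:3]@np.array([(u-m["cx"])/m["fx"],-(v-m["cy"])/m["fy"],-1.])
    o=T[:3,3]; return o+d*(z-o[2])/d[2]
def delta(target):
    "tool-frame move to world target (tool down)"
    from scipy.spatial.transform import Rotation as R
    s=env.state(); r=R.from_euler("xyz",s["ee_rot"],degrees=True)
    return r.inv().apply(np.array(target)-s["ee_pos"])
E
python3 - <<'E'
from h import *
t=dict(A=(468,96),B=(694,107),C=(678,293),S=(505,270),P=(127,231))
s=dict(A=(339,337),B=(184,490),C=(69,370),S=(196,268),P=(436,63))
for k in t:
    z=133 if k=="P" else 125
    f=lambda n,p,o:proj(n,o[0]+(p[0]-1)/3,o[1]+(p[1]-1)/3,z)[:2].round(1)
    print(k,f("top",t[k],(236,170)),f("scene",s[k],(170,110)))
c=np.array([proj("top",236+(u-1)/3,170+(v-1)/3,70)[:2] for u,v in [(34,106),(223,37),(297,229),(103,302),(165,168)]])
print(c.round(1),c[:4].mean(0))
for i in range(4):
    e=c[(i+1)%4]-c[i];print(np.linalg.norm(e),np.degrees(np.arctan2(e[1],e[0])))
c=np.array([proj("scene",170+(u-1)/3,110+(v-1)/3,70)[:2] for u,v in [(407,50),(580,93),(533,238),(351,193),(464,150)]]);print(c.round(1))
print(proj("top",370,146,50),proj("top",192,205,10))
E
```

```text
A [605.5 -90.8] [609.3 -92.8]
B [ 599.6 -284. ] [ 602.8 -285. ]
C [ 442.7 -265.3] [ 444.3 -267.3]
S [ 459.  -120.9] [ 459.7 -121.3]
P [485.4 196.6] [486.5 194.6]
[[595.9 291.8]
 [662.4 122.3]
 [490.1  52.4]
 [423.  222.8]
 [542.2 171.6]] [542.86261274 172.34005637]
182.11734384893512 -68.58994084260179
185.91905895916426 -157.90801951373479
183.21741816614164 111.49711900083936
186.1876122663332 21.752520508527184
[[420.4 225.7]
 [595.  293.9]
 [663.1 125.6]
 [491.3  54.4]
 [546.3 164.2]]
[772.16215595 -44.17194595  50.        ] [599.47214454 461.82531683  10.        ]
```

```bash
cat > d.py <<'E'
import sys; from h import *
d=delta([float(a) for a in sys.argv[1:4]]); print(d.round(1), np.linalg.norm(d).round(1))
E
python3 d.py 607.4 -91.8 214
```

```text
[-6.022e+02 -4.532e+02 -1.000e-01] 753.7
```

The manual's scale: shifts go in shares of 50 mm and turns go in shares of 120 degrees. Converting my numbers, -36 mm is -0.72, -27 mm is -0.54.

step_hand(offsets={"increments":[[-0.72, -0.54, 0, 0, 0, 0], [-0.72, -0.54, 0, 0, 0, 0], [-0.72, -0.54, 0, 0, 0, 0], [-0.72, -0.54, 0, 0, 0, 0], [-0.72, -0.54, 0, 0, 0, 0], [-0.72, -0.54, 0, 0, 0, 0], [-0.72, -0.54, 0, 0, 0, 0], [-0.72, -0.54, 0, 0, 0, 0]]}, jaw=91, force=25)

```text
time_s: 0.9
ee_pos: [393.8, 237.2, 213.8]
ee_rot: [-180.0, -0.0, 160.0]
force: [1.3, 0.5, -0.7]
gripper_width: 91.1
gripper_force: 0.0
```

step_hand(offsets={"increments":[[-0.72, -0.54, 0, 0, 0, 0], [-0.72, -0.54, 0, 0, 0, 0], [-0.72, -0.54, 0, 0, 0, 0], [-0.72, -0.54, 0, 0, 0, 0], [-0.72, -0.54, 0, 0, 0, 0], [-0.72, -0.54, 0, 0, 0, 0], [-0.72, -0.54, 0, 0, 0, 0], [-0.72, -0.54, 0, 0, 0, 0]]})

```text
time_s: 1.7
ee_pos: [590.7, -64.2, 213.5]
ee_rot: [180.0, -0.0, 160.0]
force: [0.0, 0.5, -0.5]
gripper_width: 90.9
gripper_force: 0.0
```

```bash
python3 d.py 607.4 -91.8 214
```

```text
[-25.1 -20.2  -0.5] 32.3
```

Converted, -25 mm is -0.5, -20 mm is -0.4.

step_hand(offsets={"increments":[[-0.5, -0.4, 0, 0, 0, 0], [0, 0, 0, 0, 0, 0], [0, 0, 0, 0, 0, 0]]})

```text
time_s: 2.0
ee_pos: [606.4, -90.0, 213.0]
ee_rot: [180.0, -0.1, 159.9]
force: [-0.8, 0.5, 0.9]
gripper_width: 91.2
gripper_force: 0.0
```

```bash
python3 d.py 607.4 -91.8 214; python3 - <<'E'
from h import *; import cv2
m=camera_model("wrist");cv2.imwrite("pics/w1.png",grab_frame("wrist"));print(m["fx"],m["cx"],m["cy"],np.round(m["T"],3).tolist())
T=np.array(m["T"]);p=T[:3,:3].T@(np.array([607.4,-91.8,125])-T[:3,3]);print(m["cx"]-m["fx"]*p[0]/p[2],m["cy"]+m["fy"]*p[1]/p[2])
E
```

```text
[-1.6 -1.4 -1. ] 2.3
290.2617237309697 319.86747367045194 200.94029186520038 [[0.343, -0.898, -0.276, 529.171], [0.939, 0.328, 0.1, -62.286], [0.001, -0.293, 0.956, 384.248], [0.0, 0.0, 0.0, 1.0]]
318.70757336255383 205.0770749538174
```

View pics/w1.png

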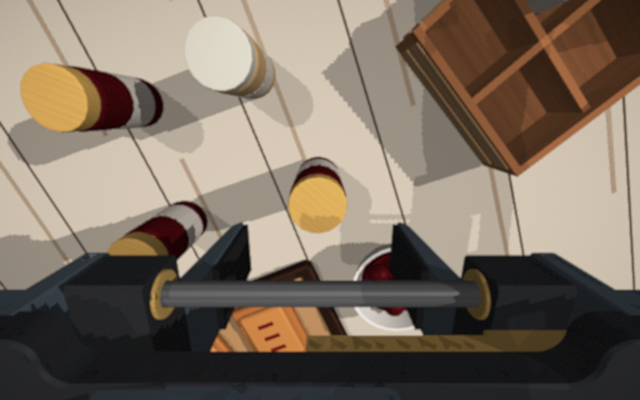

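The wrist view shows jar A's lid at (318,203), where I predicted (319,205). I'm descending.

Converted, 46 mm is 0.92, 45 mm is 0.9.

step_hand(offsets={"increments":[[-0.02, -0.02, 0.92, 0, 0, 0], [-0.02, 0, 0.92, 0, 0, 0], [0, 0, 0.9, 0, 0, 0], [0, 0, 0, 0, 0, 0], [0, 0, 0, 0, 0, 0]]})

```text
time_s: 2.55
ee_pos: [608.3, -90.4, 77.7]
ee_rot: [180.0, -0.0, 160.1]
force: [0.1, 0.8, 1.1]
gripper_width: 91.1
gripper_force: 0.0
```

step_hand(offsets={"increments":[[0, 0, 0, 0, 0, 0], [0, 0, 0, 0, 0, 0], [0, 0, 0, 0, 0, 0], [0, 0, 0, 0, 0, 0], [0, 0, 0, 0, 0, 0], [0, 0, 0, 0, 0, 0]]}, jaw=40, force=30)

```text
time_s: 3.15
ee_pos: [608.8, -92.0, 77.9]
ee_rot: [-180.0, 0.1, 160.0]
force: [-1.2, -2.1, 5.5]
gripper_width: 57.4
gripper_force: 30.0
```

Converted, -40 mm is -0.8, -20 mm is -0.4.

step_hand(offsets={"increments":[[0, 0, -0.4, 0, 0, 0], [0, 0, -0.8, 0, 0, 0], [0, 0, -0.8, 0, 0, 0], [0, 0, -0.8, 0, 0, 0], [0, 0, 0, 0, 0, 0]]})

```text
time_s: 3.65
ee_pos: [611.3, -91.7, 222.3]
ee_rot: [179.8, 0.6, 160.0]
force: [1.2, -1.0, -3.6]
gripper_width: 57.8
gripper_force: 30.0
```

```bash
python3 d.py 568.6 233 220
```

```text
[151.2 290.5   1.4] 327.5
```

Converted, 34 mm is 0.68, 27 mm is 0.54.

step_hand(offsets={"increments":[[0.14, 0.28, 0, 0, 0, 0], [0.28, 0.54, 0, 0, 0, 0], [0.36, 0.68, 0, 0, 0, 0], [0.36, 0.68, 0, 0, 0, 0], [0.36, 0.68, 0, 0, 0, 0], [0.36, 0.68, 0, 0, 0, 0], [0.36, 0.68, 0, 0, 0, 0], [0.36, 0.68, 0, 0, 0, 0]]})

```text
time_s: 4.45
ee_pos: [568.1, 185.0, 213.4]
ee_rot: [-179.8, -0.3, 160.0]
force: [1.5, 0.3, -3.8]
gripper_width: 57.7
gripper_force: 30.0
```

step_hand(offsets={"increments":[[0.28, 0.54, 0, 0, 0, 0], [0.16, 0.32, 0, 0, 0, 0], [0, 0, 0, 0, 0, 0], [0, 0, 0, 0, 0, 0], [0, 0, 0, 0, 0, 0]]})

```text
time_s: 4.95
ee_pos: [564.7, 229.6, 216.2]
ee_rot: [-179.9, -0.1, 160.0]
force: [0.3, -1.0, -4.2]
gripper_width: 57.2
gripper_force: 30.0
```

```bash
python3 d.py 568.6 233 87
```

```text
[ -2.6   4.7 129.1] 129.3
```

Converted, 5 mm is 0.1, -3 mm is -0.06.

step_hand(offsets={"increments":[[-0.06, 0.1, 0, 0, 0, 0], [0, 0, 0, 0, 0, 0]]})

```text
time_s: 5.15
ee_pos: [570.4, 234.1, 217.0]
ee_rot: [180.0, 0.0, 159.9]
force: [0.0, -0.2, -3.9]
gripper_width: 57.5
gripper_force: 30.0
```

```bash
python3 - <<'E'
from h import *; import cv2
m=camera_model("wrist");f=grab_frame("wrist")
T=np.array(m["T"])
def P(p):
    p=T[:3,:3].T@(np.array(p)-T[:3,3]);return (int(round(m["cx"]-m["fx"]*p[0]/p[2])),int(round(m["cy"]+m["fy"]*p[1]/p[2])))
c=np.array([542.8,173.3]);a=np.radians(21.6);R=np.array([[np.cos(a),-np.sin(a)],[np.sin(a),np.cos(a)]])
for x,y in [(-96,-96),(96,-96),(96,96),(-96,96),(0,0),(88,4),(-88,-88),(-4,-4),(-88,-4),(-4,-88)]:
    q=c+R@[x,y]; cv2.circle(f,P([*q,70]),3,(0,255,0),1)
cv2.imwrite("pics/w2.png",f)
E
```

```text
(no output)
```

View pics/w2.png

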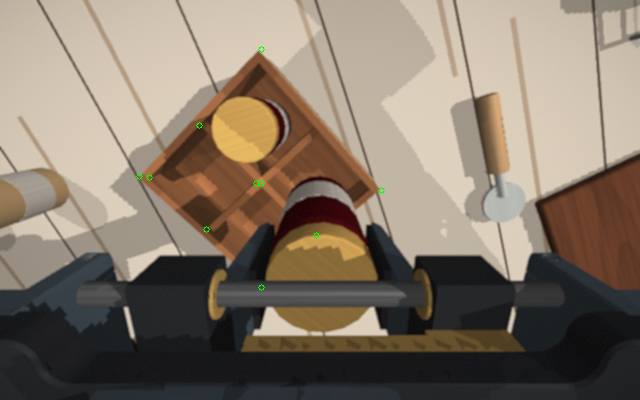

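The projected crate corners fall within about 5 px of the real ones: top at (259,55), left at (146,181), right at (380,186). That moves the crate centre to about (543.3,175). The held jar is over the middle of the empty cell, so I'm lowering it.

Converted, 35 mm is 0.7, 25 mm is 0.5.

step_hand(offsets={"increments":[[0, 0, 0.5, 0, 0, 0], [0, 0, 0.7, 0, 0, 0], [0, 0, 0.7, 0, 0, 0], [0, 0, 0.4, 0, 0, 0], [0, 0, 0.16, 0, 0, 0], [0, 0, 0, 0, 0, 0], [0, 0, 0, 0, 0, 0]]})

```text
time_s: 5.9
ee_pos: [570.5, 234.8, 95.3]
ee_rot: [179.9, 0.1, 160.0]
force: [0.2, -0.7, -3.7]
gripper_width: 57.2
gripper_force: 30.0
```

```bash
python3 d.py 569.1 234.7 86
```

```text
[ 1.3 -0.6  9.3] 9.4
```

Converted, 3 mm is 0.06, 2 mm is 0.04.

step_hand(offsets={"increments":[[0.02, 0, 0.06, 0, 0, 0], [0, 0, 0.06, 0, 0, 0], [0, 0, 0.04, 0, 0, 0], [0, 0, 0.02, 0, 0, 0], [0, 0, 0, 0, 0, 0]]})

```text
time_s: 6.4
ee_pos: [568.8, 234.9, 85.9]
ee_rot: [180.0, 0.1, 160.0]
force: [-1.7, -0.9, 2.4]
gripper_width: 57.4
gripper_force: 30.0
```

step_hand(offsets={"increments":[[0, 0, 0.014, 0, 0, 0], [0, 0, 0.01, 0, 0, 0], [0, 0, 0, 0, 0, 0]]})

```text
time_s: 6.7
ee_pos: [569.0, 234.8, 85.8]
ee_rot: [179.9, 0.1, 160.0]
force: [-1.7, -3.2, 9.0]
gripper_width: 57.2
gripper_force: 30.0
```

Floor contact (+9 N). Releasing.

step_hand(offsets={"increments":[[0, 0, 0, 0, 0, 0], [0, 0, 0, 0, 0, 0], [0, 0, 0, 0, 0, 0]]}, jaw=78)

```text
time_s: 7.0
ee_pos: [568.7, 235.1, 83.7]
ee_rot: [180.0, 0.0, 160.0]
force: [-0.3, 0.5, 0.6]
gripper_width: 76.9
gripper_force: 0.0
```

step_hand(offsets={"increments":[[0, 0, -0.4, 0, 0, 0], [0, 0, -0.8, 0, 0, 0], [0, 0, -0.8, 0, 0, 0], [0, 0, -0.76, 0, 0, 0], [0, 0, 0, 0, 0, 0]]})

```text
time_s: 7.5
ee_pos: [571.5, 236.2, 227.9]
ee_rot: [179.5, 0.5, 160.0]
force: [0.7, 0.1, 1.3]
gripper_width: 78.1
gripper_force: 0.0
```

```bash
python3 d.py 601.2 -284.5 220
```

```text
[-205.8 -479.2    5.8] 521.6
```

step_hand(offsets={"increments":[[-0.34, -0.8, 0, 0, 0, 0], [-0.34, -0.8, 0, 0, 0, 0], [-0.34, -0.8, 0, 0, 0, 0], [-0.34, -0.8, 0, 0, 0, 0], [-0.34, -0.8, 0, 0, 0, 0], [-0.34, -0.8, 0, 0, 0, 0], [-0.34, -0.8, 0, 0, 0, 0], [-0.34, -0.8, 0, 0, 0, 0]]}, jaw=91)

```text
time_s: 8.3
ee_pos: [586.6, -113.9, 220.7]
ee_rot: [180.0, -0.1, 160.0]
force: [0.8, -0.6, -0.0]
gripper_width: 90.9
gripper_force: 0.0
```

step_hand(offsets={"increments":[[-0.34, -0.8, 0, 0, 0, 0], [-0.34, -0.8, 0, 0, 0, 0], [-0.34, -0.8, 0, 0, 0, 0], [-0.34, -0.76, 0, 0, 0, 0], [0, 0, 0, 0, 0, 0], [0, 0, 0, 0, 0, 0], [0, 0, 0, 0, 0, 0]]})

```text
time_s: 9.0
ee_pos: [596.7, -283.0, 221.0]
ee_rot: [180.0, -0.1, 160.1]
force: [-0.2, 0.1, 0.4]
gripper_width: 90.9
gripper_force: 0.0
```

```bash
python3 d.py 601.2 -284.5 77; python3 - <<'E'
from h import *; import cv2
m=camera_model("wrist");f=grab_frame("wrist");T=np.array(m["T"])
p=T[:3,:3].T@(np.array([601.2,-284.5,125])-T[:3,3]);print(m["cx"]-m["fx"]*p[0]/p[2],m["cy"]+m["fy"]*p[1]/p[2])
h=cv2.inRange(cv2.cvtColor(f,cv2.COLOR_BGR2HSV),(12,110,120),(30,255,255))
n,_,st,ce=cv2.connectedComponentsWithStats(h)
print([(st[i].tolist(),ce[i].round(0).tolist()) for i in range(1,n) if st[i][4]>400])
E
```

```text
[ -5.   0. 144.] 144.1
320.2064129610844 205.61793898556652
[([238, 0, 68, 62, 3523], [272.0, 28.0]), ([290, 178, 56, 54, 2426], [318.0, 204.0]), ([217, 307, 196, 45, 5676], [305.0, 327.0])]
```

Converted, 45 mm is 0.9, 35 mm is 0.7.

step_hand(offsets={"increments":[[-0.06, 0, 0.7, 0, 0, 0], [-0.04, 0, 0.9, 0, 0, 0], [0, 0, 0.9, 0, 0, 0], [0, 0, 0.36, 0, 0, 0], [0, 0, 0, 0, 0, 0], [0, 0, 0, 0, 0, 0]]})

```text
time_s: 9.65
ee_pos: [602.3, -285.0, 79.6]
ee_rot: [180.0, 0.1, 160.1]
force: [-0.1, 0.4, 0.2]
gripper_width: 91.1
gripper_force: 0.0
```

step_hand(offsets={"increments":[[0, 0, 0, 0, 0, 0], [0, 0, 0, 0, 0, 0], [0, 0, 0, 0, 0, 0], [0, 0, 0, 0, 0, 0], [0, 0, 0, 0, 0, 0], [0, 0, 0, 0, 0, 0]]}, jaw=40, force=30)

```text
time_s: 10.25
ee_pos: [601.8, -286.2, 79.3]
ee_rot: [-180.0, 0.1, 160.0]
force: [-0.8, -1.2, 2.7]
gripper_width: 57.7
gripper_force: 30.0
```

Placing height for this jar is TCP z ≈ 87.3.

Converted, -40 mm is -0.8, -20 mm is -0.4.

step_hand(offsets={"increments":[[0, 0, -0.4, 0, 0, 0], [0, 0, -0.8, 0, 0, 0], [0, 0, -0.8, 0, 0, 0], [0, 0, -0.8, 0, 0, 0], [0, 0, 0, 0, 0, 0]]})

```text
time_s: 10.75
ee_pos: [604.2, -286.9, 224.8]
ee_rot: [-179.9, 0.7, 160.0]
force: [0.9, -0.4, -2.6]
gripper_width: 57.4
gripper_force: 30.0
```

```bash
python3 d.py 603 149.2 222
```

```text
[150.2 409.5   0.7] 436.1
```

Converted, 38 mm is 0.76, 33 mm is 0.66.

step_hand(offsets={"increments":[[0.12, 0.32, 0, 0, 0, 0], [0.24, 0.66, 0, 0, 0, 0], [0.28, 0.76, 0, 0, 0, 0], [0.28, 0.76, 0, 0, 0, 0], [0.28, 0.76, 0, 0, 0, 0], [0.28, 0.76, 0, 0, 0, 0], [0.28, 0.76, 0, 0, 0, 0], [0.28, 0.76, 0, 0, 0, 0]]})

```text
time_s: 11.55
ee_pos: [598.2, 12.0, 215.8]
ee_rot: [-179.9, -0.3, 160.0]
force: [0.8, -0.2, -3.0]
gripper_width: 57.4
gripper_force: 30.0
```

step_hand(offsets={"increments":[[0.28, 0.76, 0, 0, 0, 0], [0.28, 0.76, 0, 0, 0, 0], [0.24, 0.66, 0, 0, 0, 0], [0.16, 0.46, 0, 0, 0, 0], [0, 0, 0, 0, 0, 0], [0, 0, 0, 0, 0, 0], [0, 0, 0, 0, 0, 0]]})

```text
time_s: 12.25
ee_pos: [599.4, 149.2, 217.3]
ee_rot: [-179.9, -0.1, 160.0]
force: [-0.2, -0.2, -3.4]
gripper_width: 57.1
gripper_force: 30.0
```

```bash
python3 d.py 603 149.2 87.3
```

```text
[ -3.7   1.5 130. ] 130.0
```

step_hand(offsets={"increments":[[-0.08, 0.02, 0.3, 0, 0, 0], [0, 0, 0.7, 0, 0, 0], [0, 0, 0.7, 0, 0, 0], [0, 0, 0.5, 0, 0, 0], [0, 0, 0.2, 0, 0, 0], [0, 0, 0, 0, 0, 0], [0, 0, 0, 0, 0, 0]]})

```text
time_s: 12.95
ee_pos: [605.4, 149.2, 99.6]
ee_rot: [179.9, 0.1, 160.0]
force: [0.1, -0.2, -2.8]
gripper_width: 57.4
gripper_force: 30.0
```

```bash
python3 d.py 603 149.2 87.3
```

```text
[ 2.3 -0.9 12.3] 12.5
```

Converted, 4 mm is 0.08, 2 mm is 0.04.

step_hand(offsets={"increments":[[0.04, -0.02, 0.08, 0, 0, 0], [0, 0, 0.08, 0, 0, 0], [0, 0, 0.04, 0, 0, 0], [0, 0, 0.03, 0, 0, 0], [0, 0, 0.014, 0, 0, 0], [0, 0, 0, 0, 0, 0]]})

```text
time_s: 13.55
ee_pos: [602.5, 149.2, 87.3]
ee_rot: [180.0, 0.0, 160.0]
force: [-0.6, -1.0, 2.4]
gripper_width: 57.3
gripper_force: 30.0
```

```bash
python3 d.py 603 149.2 87.3
```

```text
[-0.5  0.2  0. ] 0.5
```

Converted, 0.5 mm is 0.01.

step_hand(offsets={"increments":[[0, 0, 0.01, 0, 0, 0], [0, 0, 0, 0, 0, 0]]})

```text
time_s: 13.75
ee_pos: [602.6, 149.1, 87.3]
ee_rot: [180.0, 0.1, 160.0]
force: [-1.8, -1.8, 6.5]
gripper_width: 57.5
gripper_force: 30.0
```

step_hand(offsets={"increments":[[0, 0, 0, 0, 0, 0], [0, 0, 0, 0, 0, 0], [0, 0, 0, 0, 0, 0]]}, jaw=78)

```text
time_s: 14.05
ee_pos: [602.4, 149.3, 85.9]
ee_rot: [180.0, 0.0, 160.0]
force: [-0.3, 0.7, -0.5]
gripper_width: 76.9
gripper_force: 0.0
```

step_hand(offsets={"increments":[[0, 0, -0.4, 0, 0, 0], [0, 0, -0.8, 0, 0, 0], [0, 0, -0.8, 0, 0, 0], [0, 0, -0.76, 0, 0, 0], [0, 0, 0, 0, 0, 0]]})

```text
time_s: 14.55
ee_pos: [605.3, 150.0, 230.3]
ee_rot: [179.6, 0.6, 160.0]
force: [0.7, 0.8, 0.0]
gripper_width: 78.2
gripper_force: 0.0
```

```bash
python3 d.py 443.5 -266.3 220
```

```text
[   9.9 -446.6    7.1] 446.8
```

Converted, -45 mm is -0.9, 1 mm is 0.02.

step_hand(offsets={"increments":[[0.02, -0.9, 0, 0, 0, 0], [0.02, -0.9, 0, 0, 0, 0], [0.02, -0.9, 0, 0, 0, 0], [0.02, -0.9, 0, 0, 0, 0], [0.02, -0.9, 0, 0, 0, 0], [0.02, -0.9, 0, 0, 0, 0], [0.02, -0.9, 0, 0, 0, 0], [0.02, -0.9, 0, 0, 0, 0]]}, jaw=91)

```text
time_s: 15.35
ee_pos: [470.6, -187.8, 223.2]
ee_rot: [180.0, -0.0, 160.0]
force: [0.1, -0.3, 0.8]
gripper_width: 90.4
gripper_force: 0.0
```

step_hand(offsets={"increments":[[0.02, -0.9, 0, 0, 0, 0], [0.02, -0.84, 0, 0, 0, 0], [0, 0, 0, 0, 0, 0], [0, 0, 0, 0, 0, 0], [0, 0, 0, 0, 0, 0]]})

```text
time_s: 15.85
ee_pos: [440.3, -266.5, 223.5]
ee_rot: [179.9, -0.1, 160.1]
force: [0.3, 0.1, -0.1]
gripper_width: 90.9
gripper_force: 0.0
```

```bash
python3 d.py 443.5 -266.3 77; python3 - <<'E'
from h import *; import cv2
m=camera_model("wrist");f=grab_frame("wrist");T=np.array(m["T"])
p=T[:3,:3].T@(np.array([443.5,-266.3,125])-T[:3,3]);print(m["cx"]-m["fx"]*p[0]/p[2],m["cy"]+m["fy"]*p[1]/p[2])
h=cv2.inRange(cv2.cvtColor(f,cv2.COLOR_BGR2HSV),(12,110,120),(30,255,255))
n,_,st,ce=cv2.connectedComponentsWithStats(h)
print([(st[i].tolist(),ce[i].round(0).tolist()) for i in range(1,n) if st[i][4]>400])
E
```

```text
[ -3.1   1.2 146.5] 146.5
321.40993516499816 203.03372322674252
[([290, 174, 57, 55, 2396], [318.0, 201.0])]
```

Converted, 45 mm is 0.9, 36 mm is 0.72.

step_hand(offsets={"increments":[[-0.06, -0.02, 0.72, 0, 0, 0], [0, 0, 0.9, 0, 0, 0], [0, 0, 0.9, 0, 0, 0], [0, 0, 0.4, 0, 0, 0], [0, 0, 0, 0, 0, 0], [0, 0, 0, 0, 0, 0]]})

```text
time_s: 16.5
ee_pos: [443.5, -268.9, 78.5]
ee_rot: [180.0, 0.0, 160.1]
force: [-0.3, -0.2, -0.4]
gripper_width: 91.2
gripper_force: 0.0
```

step_hand(offsets={"increments":[[0, 0, 0, 0, 0, 0], [0, 0, 0, 0, 0, 0], [0, 0, 0, 0, 0, 0], [0, 0, 0, 0, 0, 0], [0, 0, 0, 0, 0, 0], [0, 0, 0, 0, 0, 0]]}, jaw=40, force=30)

```text
time_s: 17.1
ee_pos: [442.9, -269.5, 78.5]
ee_rot: [180.0, 0.0, 160.0]
force: [-0.1, 1.8, 3.1]
gripper_width: 57.3
gripper_force: 30.0
```

step_hand(offsets={"increments":[[0, 0, -0.4, 0, 0, 0], [0, 0, -0.8, 0, 0, 0], [0, 0, -0.9, 0, 0, 0], [0, 0, -0.9, 0, 0, 0], [0, 0, 0, 0, 0, 0]]})

```text
time_s: 17.6
ee_pos: [445.3, -271.4, 233.7]
ee_rot: [-179.8, 0.7, 160.0]
force: [0.8, -0.7, -4.6]
gripper_width: 57.5
gripper_force: 30.0
```

```bash
python3 d.py 517.5 115.3 232
```

```text
[ 6.440e+01  3.881e+02 -2.000e-01] 393.4
```

Converted, 38 mm is 0.76, 32 mm is 0.64.

step_hand(offsets={"increments":[[0.06, 0.3, 0, 0, 0, 0], [0.1, 0.64, 0, 0, 0, 0], [0.12, 0.76, 0, 0, 0, 0], [0.12, 0.76, 0, 0, 0, 0], [0.12, 0.76, 0, 0, 0, 0], [0.12, 0.76, 0, 0, 0, 0], [0.12, 0.76, 0, 0, 0, 0], [0.12, 0.76, 0, 0, 0, 0]]})

```text
time_s: 18.4
ee_pos: [493.1, 6.4, 225.1]
ee_rot: [-179.9, -0.3, 160.0]
force: [1.0, -0.1, -4.0]
gripper_width: 57.5
gripper_force: 30.0
```

step_hand(offsets={"increments":[[0.12, 0.76, 0, 0, 0, 0], [0.12, 0.76, 0, 0, 0, 0], [0.1, 0.5, 0, 0, 0, 0], [0.04, 0.24, 0, 0, 0, 0], [0, 0, 0, 0, 0, 0], [0, 0, 0, 0, 0, 0], [0, 0, 0, 0, 0, 0]]})

```text
time_s: 19.1
ee_pos: [515.4, 115.4, 227.5]
ee_rot: [-179.9, -0.1, 159.9]
force: [0.4, 0.4, -4.3]
gripper_width: 57.2
gripper_force: 30.0
```

```bash
python3 d.py 517.5 115.3 86.5
```

```text
[ -2.2   0.8 141. ] 141.0
```

Converted, 35 mm is 0.7, 25 mm is 0.5.

step_hand(offsets={"increments":[[-0.02, 0, 0.4, 0, 0, 0], [0, 0, 0.7, 0, 0, 0], [0, 0, 0.7, 0, 0, 0], [0, 0, 0.5, 0, 0, 0], [0, 0, 0.24, 0, 0, 0], [0, 0, 0, 0, 0, 0], [0, 0, 0, 0, 0, 0]]})

```text
time_s: 19.8
ee_pos: [517.9, 116.1, 102.2]
ee_rot: [179.9, 0.1, 160.0]
force: [0.9, 0.4, -3.9]
gripper_width: 57.5
gripper_force: 30.0
```

```bash
python3 d.py 517.5 115.3 86.5
```

```text
[ 0.1 -0.9 15.7] 15.7
```

Converted, 5 mm is 0.1, 3 mm is 0.06.

step_hand(offsets={"increments":[[0, 0, 0.1, 0, 0, 0], [0, 0, 0.1, 0, 0, 0], [0, 0, 0.06, 0, 0, 0], [0, 0, 0.04, 0, 0, 0], [0, 0, 0.02, 0, 0, 0], [0, 0, 0, 0, 0, 0]]})

```text
time_s: 20.4
ee_pos: [517.0, 116.4, 86.6]
ee_rot: [180.0, 0.0, 160.0]
force: [-3.3, -0.8, 5.9]
gripper_width: 57.1
gripper_force: 30.0
```

```bash
python3 d.py 517.5 115.3 86.5
```

```text
[-0.9 -0.9  0.1] 1.2
```

step_hand(offsets={"increments":[[0, 0, 0, 0, 0, 0], [0, 0, 0, 0, 0, 0], [0, 0, 0, 0, 0, 0]]}, jaw=78)

```text
time_s: 20.7
ee_pos: [517.3, 116.5, 85.3]
ee_rot: [180.0, 0.1, 160.0]
force: [0.8, -0.0, -0.7]
gripper_width: 77.3
gripper_force: 0.0
```

step_hand(offsets={"increments":[[0, 0, -0.4, 0, 0, 0], [0, 0, -0.8, 0, 0, 0], [0, 0, -0.8, 0, 0, 0], [0, 0, -0.76, 0, 0, 0], [0, 0, 0, 0, 0, 0]]})

```text
time_s: 21.2
ee_pos: [520.2, 117.0, 228.7]
ee_rot: [179.6, 0.6, 160.0]
force: [0.6, -0.2, -0.5]
gripper_width: 78.1
gripper_force: 0.0
```

step_hand(offsets={"increments":[[0.6, 0.6, 0, 0, 0, 0], [0.7, 0.7, 0, 0, 0, 0], [0.7, 0.7, 0, 0, 0, 0], [0.7, 0.7, 0, 0, 0, 0], [0.7, 0.7, 0, 0, 0, 0], [0.6, 0.6, 0, 0, 0, 0], [0, 0, 0, 0, 0, 0], [0, 0, 0, 0, 0, 0]]})

```text
time_s: 22.0
ee_pos: [396.7, 372.9, 222.1]
ee_rot: [-179.9, -0.0, 160.1]
force: [0.4, -1.3, -0.0]
gripper_width: 78.2
gripper_force: 0.0
```

```bash
python3 - <<'E'
from h import *; import cv2
f=grab_frame("top")[130:300,180:500];g=grab_frame("scene")[90:310,160:400]
a=cv2.resize(f,(640,340),interpolation=2)
cv2.imwrite("pics/end_top.png",a);cv2.imwrite("pics/end_sc.png",cv2.resize(g,None,fx=2.5,fy=2.5,interpolation=2))
E
```

```text
(no output)
```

View pics/end_top.png

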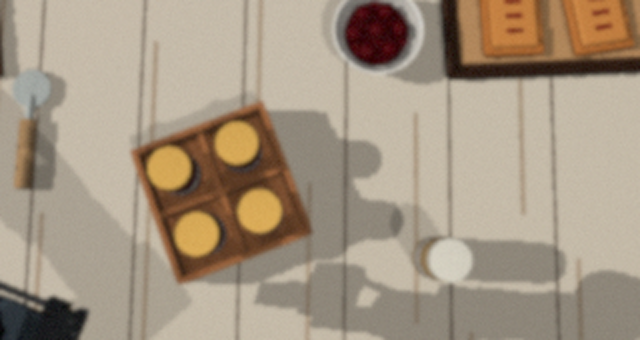

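View pics/end_sc.png

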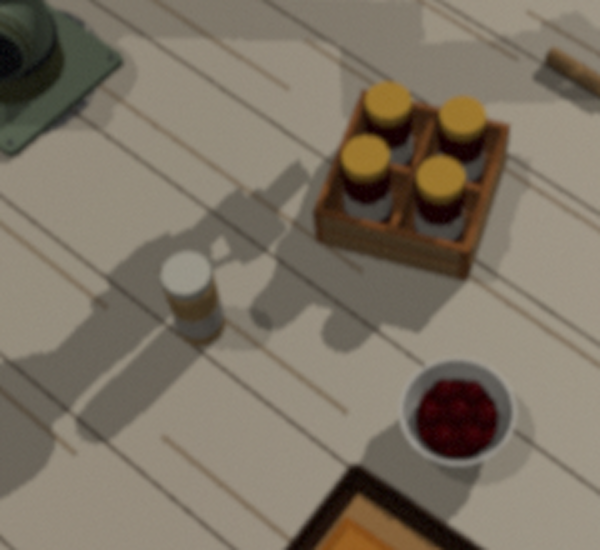

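All four cells hold an upright jar: the lids are at (170,168), (238,143), (198,233) and (260,210) in the top crop. The sugar jar at (449,260), the bowl and the wheel haven't moved.

```bash
python3 -c "
from workcell import env, grab_frame, camera_model, job_done
print(job_done())"
```

```text
the job is handed in; nothing more can be done
None
```

The crate is packed and the job is handed in at about 22 s: the final camera views show an upright cherry jar in all four cells, and the sugar jar, bowl and pastry wheel where they were.

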